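# Put the yellow highlighter away in the sliding-cover pencil box

### The job

Tidy the desk: slide back the blue cover of the white pencil box, lay the yellow highlighter down gently and flat in the long empty compartment (do not drop it in), and slide the cover fully shut again. Leave the pink and green highlighters and the mouse where they are.

Things in the scene. Friction and masses are not known exactly. Their poses are not given: they have to be found in the camera images.
- pencil_box: white box fixed to the desk, 110 wide (its x), 190 long (its y), 42 high, walls 4 thick. Origin: centre of its underside. The cover runs under lips 3 mm high on the long walls (96 mm clear between lips) and slides out over the low +y end, overhanging it by up to 135. The -y end wall stops the shut cover. The long compartment is at the -y end; the short one at +y (eraser, clip) stays covered.
- bay (a point): centre of the floor of the long empty compartment, 4 mm above the desk, axes as the box. The compartment is 102 mm (x) by 130 mm (y), clear height under the shut cover 30 mm.
- cover (a joint): travel of the blue cover in m along the box's +y: 0 = fully shut, 0.135 = fully open (the long compartment is then all uncovered). About 1.5 N of friction; it stays where it is left. Starts shut or slightly ajar.
- cover_tab (a point): centre of the top of the black grip on the blue cover: an upright bar 44 mm along the box's x, 12 thick along its y, 22 high, its top 60.5 above the desk. The cover is a plate 4 mm thick, its top 38.5 above the desk. With the cover shut the grip lies 60 mm to the -y side of the box's centre; it moves with the cover. Axes as the box.
- hl_yellow: yellow highlighter: a flat bar 105 long (its x axis), 26 wide (its y), 16 high (its z, up), with a black cap over the +x end 39 mm; 30 g. Origin: centre of its underside.
- hl_pink: pink highlighter: a flat bar 105 long (its x axis), 26 wide (its y), 16 high (its z, up), with a black cap over the +x end 39 mm; 30 g. Origin: centre of its underside. Bystander.
- hl_green: green highlighter: a flat bar 105 long (its x axis), 26 wide (its y), 16 high (its z, up), with a black cap over the +x end 39 mm; 30 g. Origin: centre of its underside. Bystander.
- mouse: black computer mouse, 105 (x) by 60 (y) by 33 mm high. Origin: centre of its underside. Bystander.
There are look-alikes about, which are no part of the job. There is more than one size of the pencil_box; the job needs the middle-sized.

How it is judged:
On the way, in this order (a step that is already met when the one before it is completed fails the run):
1. the cover is slid back by more than 100 mm (value of joint cover above 0.1 m), for 0.1 s.
2. the yellow highlighter lies flat on the floor of the long compartment, the fingers off it (x of hl_yellow in the frame of bay between -0.046 and 0.046 m and y of hl_yellow in the frame of bay between -0.06 and 0.06 m and z of hl_yellow in the frame of bay between -0.004 and 0.006 m and angle between hl_yellow's own z axis and vertical below 0.15 rad and contact force between the fingers and hl_yellow below 0.1 N and linear speed of hl_yellow below 0.05 m/s), for 0.2 s.
At the end, for the whole second after the job is handed in: The yellow highlighter lies flat (within 0.15 rad, cap to either end) and at rest on the floor of the long compartment, its centre within 46 mm (box x) and 60 mm (box y) of the compartment's centre, and the cover is shut to within 5 mm (x of hl_yellow in the frame of bay between -0.046 and 0.046 m and y of hl_yellow in the frame of bay between -0.06 and 0.06 m and z of hl_yellow in the frame of bay between -0.004 and 0.006 m and angle between hl_yellow's own z axis and vertical below 0.15 rad and value of joint cover below 0.005 m and linear speed of hl_yellow below 0.02 m/s); the robot touches nothing.
It fails at once if the pink highlighter is moved more than 20 mm (distance of hl_pink from where it was at the start of the episode above 0.02 m).
It fails at once if the green highlighter is moved more than 20 mm (distance of hl_green from where it was at the start of the episode above 0.02 m).
It fails at once if the computer mouse is moved more than 20 mm (distance of mouse from where it was at the start of the episode above 0.02 m).
It fails at once if the yellow highlighter is dropped or thrown into the box (faster than 0.8 m/s inside it) instead of being laid down (x of hl_yellow in the frame of bay between -0.046 and 0.046 m and y of hl_yellow in the frame of bay between -0.06 and 0.06 m and z of hl_yellow in the frame of bay below 0.03 m and linear speed of hl_yellow above 0.8 m/s).
It also fails if it takes over 64 s, if anything falls off the work surface, if the arm or the gripper's body presses on something with over 40 N, if the wrist force passes 120 N, or if a joint passes its speed limit or range.

### The arm

A 7-joint arm with a two-finger parallel gripper is mounted at the origin on the work surface. World frame = base frame: x ahead of the robot, y to its left, z up, the work surface at z = 0. Lengths are in m, angles in rad, forces in N, time in s.
With the tool pointing down it reaches from about 0.425 to 0.875 m from the base axis. Payload 8.4 kg.
Tool frame: the origin (TCP) lies midway between the tips of the shut fingers; the grasp point (between the pads) lies behind it (bot.grip_depth is the z of the grasp point in the tool frame, in m); z points along the fingers, y is the line along which they close (so a half turn about z gives the same grasp; the last joint's range is limited). The gripper opens to 87 mm and grips with 3 to 60 N. Pads are 19 mm wide; open, the fingers measure 117 mm over their backs; the gripper's body (75 mm by 190 mm) begins 51 mm behind the grasp point.
Start: joints at [1.16, 0.333, 0.04, 1.465, -0.013, 1.343, -0.059], TCP at [0.199, -0.619, 0.223] pointing down, gripper open.
Joint ranges: [-2.58, 2.58], [-0.38, 2.09], [-1.3, 1.39], [0.25, 2.4], [-1.5, 4.64], [0.08, 2.09], [-2.65, 2.65]. Speed limits (rad/s): [2.22, 2.22, 2.79, 2.79, 3.14, 3.14, 3.14].

### API

Orientations are given as a unit quaternion [w, x, y, z].
In Python, from rig import bot gives the robot as it stands. The module is installed in compiled form; this text tells all that it offers.
- The arm moves only by the tool drive_tool, never from a script. Its argument "moves" is a list of rows, each a list of 3 entries, a list of its own where there are three numbers: the turn, a rotation vector about the world's x, y, z scaled (see below), then the shift along the world's x, y, z scaled (see below), then the opening, from 0 (shut) to 1 (fully open). In form: [[[wx, wy, wz], [tx, ty, tz], gripper], ...]. A call has 1 to 20 rows; each row is the pose to reach, as a shift and turn from the pose commanded when the call began, turning the shorter way round; what a row does not reach only later rows make up. The controller multiplies each number of a shift by 0.1 m and each number of a turn by 180 degrees. A row lasts 1/8 s, in which the tool goes at most 62.5 mm and 10.7 degrees, less where a joint would pass 70% of its speed; a pose out of reach is approached as far as the arm can. A call with a number of a shift or a turn outside -1 to 1 is refused whole. A call with a gripper value outside its range is refused whole. The fingers move at their own pace and stop on an object; "force" is the grip in N (left out, the last holds). Time passes only in rows, so rows that repeat a pose let the fingers close. It gives the time, the measured TCP pose, the force, the opening and the grip force at its end, in the units of the state.
- bot.read_state(): the state, without advancing time (a new reading comes with each control period).
- bot.capture(name): name is "scene" or "top" or "wrist"; returns the picture (384x512x3 uint8, red, green, blue); there is no depth.
- bot.camera_model(name): a dict with "intrinsics" (3x3 intrinsics, pixels), "xyz" and "orientation" of the camera in the world; the wrist camera has in their place "tool_from_camera" (4x4, takes a point from camera to tool coordinates, whose origin is the TCP and whose axes are the flange's). Camera axes: x right, y down, z forward; pixel columns grow to the right and rows downward; lengths in m; the calibration is good to about 2 mm. A picture is of the moment at which its call begins: read the wrist's pose just before it. camera_model takes no time and is no camera call.
- bot.sign_off(): hands the job in; it is judged then, once.
The state is a dict: "time": time; "joint_positions": joint angles; "qd": joint speeds; "effort": joint torques, N m; "eef_pos": TCP position; "ee_rot": TCP orientation; "ft_force": force on the tool from outside, world axes, zero at the start; "moment": the same for the moment, N m; "width": finger opening in m; "grasp_force": force on a finger pad.
Only numpy, scipy, OpenCV 4.12 (cv2) and the standard library are available. Lean on these libraries where they do the work, as an engineer would, in place of code of your own. Each camera call takes 0.05 s, during which the arm holds its last target. There are 200 camera calls.

## Working session

There is one attempt and no reset: what is moved stays moved. The work goes in short steps, Python scripts to look and compute and a tool call to move; the robot and the scene stay as the last step left them, time stands still between calls to the robot, and variables do not carry over. Pictures are saved under pics/ and viewed, at most 10 in all, crops included, and the job is handed in when it is done.

Besides the shell and the picture viewer there is one more tool, called after "Emit:" as name(argument=value, ...) on one line, values as JSON. drive_tool: Moves the arm, as the interface text tells. Its arguments: {"type":"object","properties":{"moves":{"type":"array","items":{"type":"array"}},"force":{"type":"number"}},"required":["moves"]}

```bash
mkdir -p pics; python3 - <<'E'
from rig import bot
import cv2,numpy as np
for n in("scene","top"):
    im=bot.capture(n); cv2.imwrite(f"pics/{n}0.png",im[:,:,::-1]); m=bot.camera_model(n); print(n,m)
s=bot.read_state(); print(s["time"],s["eef_pos"],s["ee_rot"],s["width"],bot.grip_depth)
E
```

```text
scene {'intrinsics': array([[370.49025638,   0.        , 251.65671263],
       [  0.        , 370.49025638, 186.35153936],
       [  0.        ,   0.        ,   1.        ]]), 'xyz': array([1.10707098, 0.38996262, 0.80862796]), 'orientation': array([-0.16818273,  0.46283502,  0.81862666, -0.29554815])}
top {'intrinsics': array([[384.87991049,   0.        , 260.34740203],
       [  0.        , 384.87991049, 195.43737197],
       [  0.        ,   0.        ,   1.        ]]), 'xyz': array([0.46492784, 0.06462293, 0.99033468]), 'orientation': array([ 0.04121704, -0.70176402,  0.71036039, -0.03487881])}
0.1 [ 0.19925238 -0.6182734   0.22175302] [-7.08365508e-04  9.87871399e-01  1.55272568e-01 -1.63655120e-04] 0.08700885219776762 -0.0187
```

View pics/top0.png

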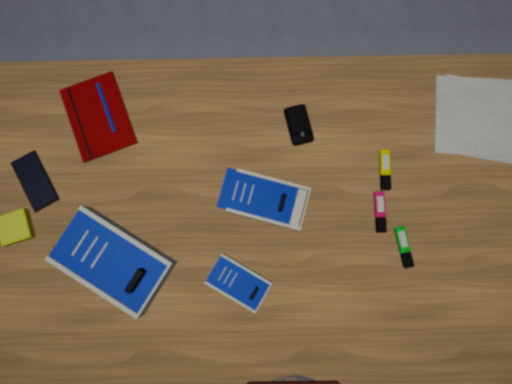

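View pics/scene0.png

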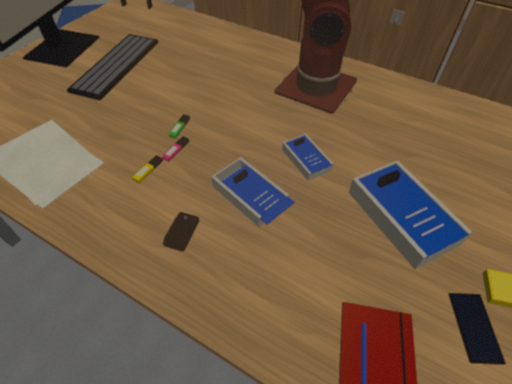

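Top view: the candidate boxes are large (110,262), middle (265,198) and small (238,283). I choose the middle one, whose cover is slightly ajar to the left and whose grip is at (282,202). The highlighters are yellow (385,169), pink (380,211) and green (404,246); the yellow sticky pad (15,227) is a decoy. The mouse candidates are (298,125) and (35,180), and I will leave both alone.

```bash
cat > h.py <<'E'
from rig import bot
import cv2,numpy as np
from scipy.spatial.transform import Rotation as R
def q2R(q): return R.from_quat(np.r_[q[1:],q[0]])
def cam(n):
    m=bot.camera_model(n); K=m["intrinsics"]
    if n!="wrist": return K,np.array(m["xyz"]),q2R(m["orientation"]).as_matrix()
    s=bot.read_state(); T=np.array(m["tool_from_camera"]); A=q2R(s["ee_rot"]).as_matrix()
    return K,A@T[:3,3]+s["eef_pos"],A@T[:3,:3]
def cast(c,px,z):
    K,p,A=c; px=np.atleast_2d(px).astype(float)
    d=(A@np.linalg.inv(K)@np.c_[px,np.ones(len(px))].T).T
    return p+d*((z-p[2])/d[:,2])[:,None]
def blobs(m,amin=20):
    cs,_=cv2.findContours(m.astype(np.uint8),cv2.RETR_EXTERNAL,cv2.CHAIN_APPROX_NONE)
    return sorted([c[:,0] for c in cs if cv2.contourArea(c)>=amin],key=lambda c:-cv2.contourArea(c.reshape(-1,1,2)))
def rect(P):
    """min-area rectangle of world points: centre, (long,short) mm, yaw of long axis deg"""
    b=cv2.boxPoints(cv2.minAreaRect((P[:,:2]*1000).astype(np.float32)))
    e=[b[1]-b[0],b[2]-b[1]]; e.sort(key=lambda v:-np.hypot(*v))
    return b.mean(0).round(1),[round(float(np.hypot(*v)),1) for v in e],round(float(np.degrees(np.arctan2(e[0][1],e[0][0]))),1)
E
cat > m0.py <<'E'
from h import *
for n,roi in(("top",(205,160,115,80)),("scene",(205,150,95,80))):
    im=bot.capture(n); c=cam(n); hsv=cv2.cvtColor(im,cv2.COLOR_RGB2HSV); H,S,V=cv2.split(hsv)
    x,y,w,h=roi; R0=np.zeros(H.shape,bool); R0[y:y+h,x:x+w]=1
    blue=(H>100)&(H<130)&(S>120)&(V>80); white=(S<60)&(V>110); blk=(V<60)
    if n=="top":
        print("box",rect(cast(c,blobs((blue|white)&R0)[0],.042)))
        print("white",[rect(cast(c,b,.042)) for b in blobs(white&R0)])
        cv2.imwrite("pics/crop.png",np.hstack([cv2.resize(im[y:y+h,x:x+w],None,fx=4,fy=4)[:,:,::-1],cv2.resize(im[145:225,360:430],(280,320),interpolation=2)[:,:,::-1]]))
    print(n,"blue",rect(cast(c,blobs(blue&R0)[0],.0385)))
    print("grip",[ (rect(cast(c,b,.0605)),b.mean(0)) for b in blobs(blk&R0,10)])
    yel=(H>22)&(H<34)&(S>180)&(V>130)
    for b in blobs(yel,20)[:3]: print("yel",b.mean(0),rect(cast(c,b,.016)))
    if n=="top":
        for nm,m in(("yel",yel),("pink",(H>155)&(S>150)&(V>100)),("grn",(H>45)&(H<80)&(S>120))):
            for b in blobs(m,20):
                u,v=b.mean(0)
                if u<360: continue
                r=np.zeros(H.shape,bool); r[int(v)-15:int(v)+35,int(u)-14:int(u)+20]=1
                k=blobs(blk&r,20); print(nm,rect(cast(c,b,.016)),"cap",[rect(cast(c,q,.016)) for q in k], "all",[rect(cast(c,np.vstack([b,q]),.016)) for q in k])
E
python3 m0.py
```

```text
box (array([562. ,  66.6], dtype=float32), [217.4, 112.4], 74.3)
white [(array([560. ,  59.3], dtype=float32), [202.2, 112.4], 74.3)]
top blue (array([565.9,  80.3], dtype=float32), [182.7, 100.3], 74.1)
grip [((array([548.4,  20.5], dtype=float32), [40.2, 7.6], -15.0), array([281.8       , 202.25714286]))]
yel [385.0754717  161.82075472] (array([ 652.6, -247.7], dtype=float32), [63.0, 25.6], -2.6)
yel (array([ 652.6, -247.7], dtype=float32), [63.0, 25.6], -2.6) cap [(array([ 599.4, -245.4], dtype=float32), [33.4, 25.2], -0.7)] all [(array([ 633.2, -246.8], dtype=float32), [101.7, 25.6], -2.6)]
pink (array([ 544.7, -228.2], dtype=float32), [61.7, 25.3], 1.3) cap [(array([ 492.9, -229. ], dtype=float32), [33.2, 22.6], -2.5)] all [(array([ 525.9, -228.6], dtype=float32), [99.4, 25.3], 1.3)]
grn (array([ 454.3, -280.7], dtype=float32), [68.3, 27.0], 11.2) cap [(array([ 404.6, -290.1], dtype=float32), [34.9, 25.1], 13.1)] all [(array([ 437.6, -284. ], dtype=float32), [102.3, 27.0], 11.2)]
scene blue (array([568.1,  79.9], dtype=float32), [183.1, 98.8], 74.2)
grip [((array([557.9,  26. ], dtype=float32), [48.2, 19.8], -16.6), array([240.    , 176.1875]))]
yel [500.11 285.06] (array([499.7, 690.9], dtype=float32), [76.4, 53.3], 17.2)
yel [143.03846154 172.15384615] (array([ 655.1, -246.6], dtype=float32), [63.7, 27.3], -0.4)
```

View pics/crop.png

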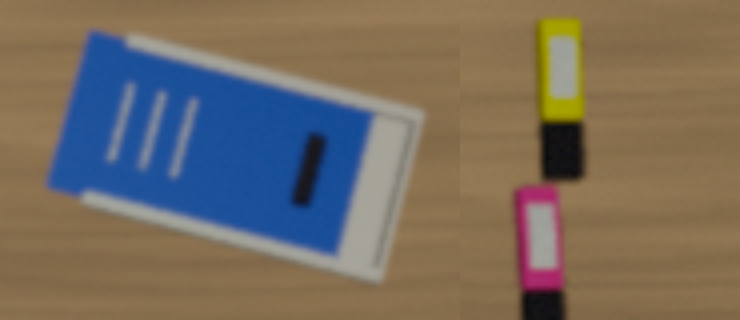

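The middle box's +y axis points at 74.2°, with its centre near (558,53). The cover is about 26 mm ajar and the grip is at (548,20.5). Yellow is at (633,-247), at about -2.6° with its cap toward -x. The crop confirms both choices: blue plate with the grip at (282,202) and yellow at (385,169). Next I move above the grip.

Emit:
drive_tool(moves=[[[0,0,-0.187],[1,1,0],1],[[0,0,-0.187],[1,1,0],1],[[0,0,-0.187],[1,1,0],1],[[0,0,-0.187],[1,1,0],1]])

```text
time: 0.7
eef_pos: [0.3017, -0.5167, 0.2226]
ee_rot: [-0.0, 0.991, -0.137, 0.0]
ft_force: [-0.5, -0.3, 0.1]
width: 0.0868
grasp_force: 0.0
```

Emit:
drive_tool(moves=[[[0,0,0],[1,1,0],1],[[0,0,0],[1,1,0],1],[[0,0,0],[1,1,0],1]])

```text
time: 1.08
eef_pos: [0.403, -0.4146, 0.2225]
ee_rot: [-0.001, 0.991, -0.134, 0.0]
ft_force: [-0.5, -0.8, 0.3]
width: 0.0871
grasp_force: 0.0
```

Emit:
drive_tool(moves=[[[0,0,0],[1,1,0],1],[[0,0,0],[1,1,0],1],[[0,0,0],[1,1,0],1]])

```text
time: 1.45
eef_pos: [0.5021, -0.3148, 0.2224]
ee_rot: [-0.001, 0.991, -0.135, 0.0]
ft_force: [-1.2, -0.3, 0.5]
width: 0.0866
grasp_force: 0.0
```

Emit:
drive_tool(moves=[[[0,0,0],[0.5,1,0],1],[[0,0,0],[0.5,1,0],1],[[0,0,0],[0.5,1,0],1]])

```text
time: 1.82
eef_pos: [0.5508, -0.2148, 0.2224]
ee_rot: [-0.001, 0.991, -0.134, 0.0]
ft_force: [0.0, -0.6, -0.2]
width: 0.087
grasp_force: 0.0
```

Emit:
drive_tool(moves=[[[0,0,0],[0,1,0],1],[[0,0,0],[0,1,0],1],[[0,0,0],[0,1,0],1]])

```text
time: 2.2
eef_pos: [0.5492, -0.117, 0.2227]
ee_rot: [-0.0, 0.991, -0.136, 0.0]
ft_force: [-0.5, -0.3, 1.0]
width: 0.0866
grasp_force: 0.0
```

Emit:
drive_tool(moves=[[[0,0,0],[0,1,0],1],[[0,0,0],[0,1,0],1],[[0,0,0],[0,1,0],1],[[0,0,0],[0,1,0],1]])

```text
time: 2.7
eef_pos: [0.5494, -0.0216, 0.2224]
ee_rot: [0.001, 0.99, -0.139, -0.0]
ft_force: [-0.8, -1.1, -0.3]
width: 0.087
grasp_force: 0.0
```

```bash
cat > w.py <<'E'
from h import *; import sys
c=cam("wrist"); im=bot.capture("wrist"); cv2.imwrite(f"pics/{sys.argv[1]}.png",im[:,:,::-1])
H,S,V=cv2.split(cv2.cvtColor(im,cv2.COLOR_RGB2HSV)); print(c[1])
blue=(H>100)&(H<130)&(S>120)&(V>60)
print("blue",[rect(cast(c,b,.0385)) for b in blobs(blue,300)[:2]])
for b in blobs(V<60,60)[:6]: print("blk",b.mean(0).round(),rect(cast(c,b,.0605)))
E
python3 w.py w1
```

```text
[ 0.61901107 -0.04136154  0.38482967]
blue [(array([568.5,  79.2], dtype=float32), [184.9, 100.9], 74.3), (array([396.3, 126.3], dtype=float32), [110.5, 22.8], 74.0)]
blk [267. 294.] (array([402.4,  17.1], dtype=float32), [672.8, 248.5], 73.9)
blk [218.  13.] (array([706.2, -32. ], dtype=float32), [60.7, 33.2], 74.1)
blk [431.  71.] (array([ 605. , -219.6], dtype=float32), [32.6, 26.1], -1.0)
blk [429. 165.] (array([ 511.2, -205.2], dtype=float32), [34.6, 25.3], 0.8)
blk [218. 184.] (array([552.9,  18.2], dtype=float32), [43.6, 11.7], -15.8)
```

View pics/w1.png

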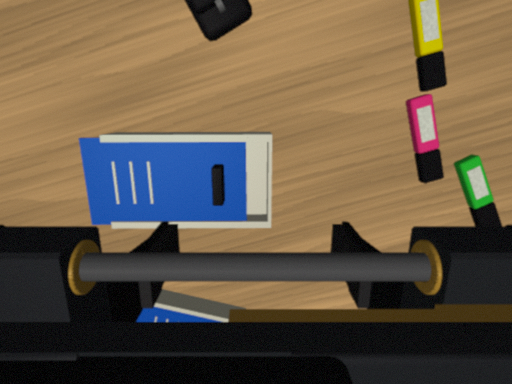

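The wrist view shows the grip at (218,184), between the open fingers after a shift of about 38 mm in y. Its size of 43.6 x 11.7 mm matches the description.

Emit:
drive_tool(moves=[[[0,0,0],[0.02,0.38,0],1],[[0,0,0],[0.02,0.38,-0.5],1],[[0,0,0],[0.02,0.38,-1],1],[[0,0,0],[0.02,0.38,-1],1],[[0,0,0],[0.02,0.38,-1],1]])

```text
time: 3.38
eef_pos: [0.5525, 0.0183, 0.1243]
ee_rot: [-0.0, 0.99, -0.138, 0.001]
ft_force: [0.2, -0.3, 0.6]
width: 0.0868
grasp_force: 0.0
```

Emit:
drive_tool(moves=[[[0,0,0],[0,0,-0.3],1],[[0,0,0],[0,0,-0.6],1],[[0,0,0],[0,0,-0.78],1],[[0,0,0],[0,0,-0.78],1],[[0,0,0],[0,0,-0.78],1]])

```text
time: 4.0
eef_pos: [0.5525, 0.0194, 0.0461]
ee_rot: [-0.0, 0.99, -0.138, 0.001]
ft_force: [0.1, 1.1, 1.2]
width: 0.0868
grasp_force: 0.0
```

Emit:
drive_tool(moves=[[[0,0,0],[0,0,-0.02],0],[[0,0,0],[0,0,-0.02],0],[[0,0,0],[0,0,-0.02],0],[[0,0,0],[0,0,-0.02],0],[[0,0,0],[0,0,-0.02],0],[[0,0,0],[0,0,-0.02],0],[[0,0,0],[0,0,-0.02],0],[[0,0,0],[0,0,-0.02],0]], force=20)

```text
time: 5.0
eef_pos: [0.5514, 0.0193, 0.0425]
ee_rot: [-0.0, 0.991, -0.137, -0.0]
ft_force: [0.1, 0.2, 0.5]
width: 0.0149
grasp_force: 0.0
```

Emit:
drive_tool(moves=[[[0,0,0],[0,0,0],0],[[0,0,0],[0,0,0],0],[[0,0,0],[0,0,0],0]])

```text
time: 5.38
eef_pos: [0.5514, 0.0194, 0.0425]
ee_rot: [-0.0, 0.991, -0.137, 0.0]
ft_force: [-0.2, 1.2, -0.5]
width: 0.0122
grasp_force: 20.0
```

Emit:
drive_tool(moves=[[[0,0,0],[0.027,0.096,0],0],[[0,0,0],[0.054,0.192,0],0],[[0,0,0],[0.082,0.289,0],0],[[0,0,0],[0.109,0.385,0],0],[[0,0,0],[0.136,0.481,0],0],[[0,0,0],[0.163,0.577,0],0],[[0,0,0],[0.19,0.673,0],0],[[0,0,0],[0.218,0.77,0],0],[[0,0,0],[0.245,0.866,0],0],[[0,0,0],[0.272,0.962,0],0],[[0,0,0],[0.272,0.962,0],0]])

```text
time: 6.75
eef_pos: [0.579, 0.1171, 0.0426]
ee_rot: [-0.001, 0.991, -0.137, 0.0]
ft_force: [0.7, 1.5, -0.7]
width: 0.0118
grasp_force: 20.0
```

Emit:
drive_tool(moves=[[[0,0,0],[0.008,0.03,0],0],[[0,0,0],[0.016,0.06,0],0],[[0,0,0],[0.016,0.06,0],0]])

```text
time: 7.12
eef_pos: [0.5803, 0.1217, 0.0425]
ee_rot: [-0.0, 0.991, -0.137, 0.0]
ft_force: [1.0, -0.0, 0.4]
width: 0.012
grasp_force: 20.0
```

```bash
python3 - <<'E'
from h import *
im=bot.capture("scene"); c=cam("scene"); cv2.imwrite("pics/s2.png",cv2.resize(im[130:260,150:330],None,fx=3.5,fy=3.5)[:,:,::-1])
E
```

```text
(no output)
```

View pics/s2.png

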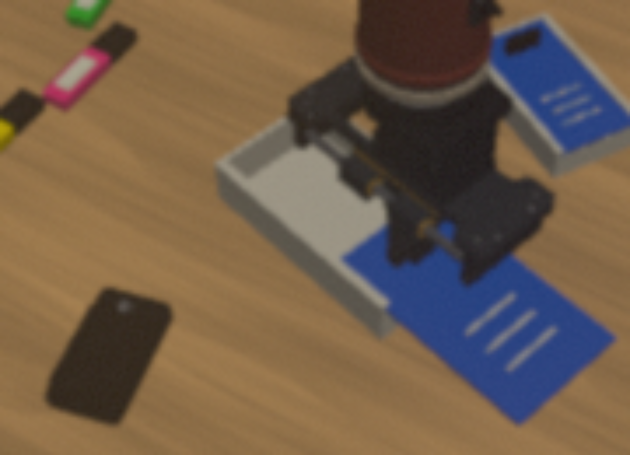

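The scene crop shows the long compartment uncovered and the grip held at about 130 mm of travel. I release it, rise, and go over to yellow.

Emit:
drive_tool(moves=[[[0,0,0],[0,0,0],1],[[0,0,0],[0,0,0],1],[[0,0,0],[0,0,0],1],[[0,0,0],[0,0,0],1],[[0,0,0],[0,0,0.3],1],[[0,0,0],[0,0,0.6],1],[[0,0,0],[0,0,1],1],[[0,0,0],[0,0,1],1]])

```text
time: 8.18
eef_pos: [0.5822, 0.1222, 0.1461]
ee_rot: [-0.001, 0.991, -0.137, 0.003]
ft_force: [0.7, -0.4, 0.4]
width: 0.0827
grasp_force: 0.0
```

Emit:
drive_tool(moves=[[[0,0,0.077],[0.5,-1,0.5],1],[[0,0,0.077],[0.5,-1,0.5],1],[[0,0,0.077],[0.5,-1,0.5],1]])

```text
time: 8.55
eef_pos: [0.6323, 0.0154, 0.1934]
ee_rot: [0.001, 1.0, -0.021, 0.001]
ft_force: [-0.3, -0.1, 0.0]
width: 0.0871
grasp_force: 0.0
```

Emit:
drive_tool(moves=[[[0,0,0],[0,-1,0],1],[[0,0,0],[0,-1,0],1],[[0,0,0],[0,-1,0],1]])

```text
time: 8.93
eef_pos: [0.6293, -0.0824, 0.1912]
ee_rot: [0.001, 1.0, -0.02, -0.001]
ft_force: [-0.4, 0.2, -0.3]
width: 0.0873
grasp_force: 0.0
```

Emit:
drive_tool(moves=[[[0,0,0],[0,-1,0],1],[[0,0,0],[0,-1,0],1],[[0,0,0],[0,-1,0],1]])

```text
time: 9.3
eef_pos: [0.6293, -0.1812, 0.1913]
ee_rot: [0.0, 1.0, -0.019, -0.001]
ft_force: [0.2, 0.6, 0.3]
width: 0.0871
grasp_force: 0.0
```

Emit:
drive_tool(moves=[[[0,0,0],[-0.3,-0.7,0],1],[[0,0,0],[-0.3,-0.7,0],1],[[0,0,0],[-0.3,-0.7,0],1],[[0,0,0],[-0.3,-0.7,0],1]])

```text
time: 9.8
eef_pos: [0.6011, -0.2454, 0.1924]
ee_rot: [-0.001, 1.0, -0.015, 0.0]
ft_force: [-0.1, -0.2, 0.9]
width: 0.0869
grasp_force: 0.0
```

```bash
cat > y.py <<'E'
from h import *
s=bot.read_state(); c=cam("wrist"); im=bot.capture("wrist"); cv2.imwrite("pics/w3.png",im[:,:,::-1])
H,S,V=cv2.split(cv2.cvtColor(im,cv2.COLOR_RGB2HSV))
yel=(H>22)&(H<34)&(S>150)&(V>100); print(s["time"],s["eef_pos"],s["ee_rot"])
for b in blobs(yel,80): print("yel",b.mean(0),rect(cast(c,b,.016)))
for b in blobs(V<60,100): print("blk",b.mean(0).round(),rect(cast(c,b,.016)))
# cover, box
im=bot.capture("top"); c=cam("top"); H,S,V=cv2.split(cv2.cvtColor(im,cv2.COLOR_RGB2HSV))
R0=np.zeros(H.shape,bool); R0[140:245,150:320]=1
blue=(H>100)&(H<130)&(S>120)&(V>80)&R0; white=(S<60)&(V>110)&R0
print("cover",rect(cast(c,blobs(blue)[0],.0385))); print("white",[rect(cast(c,b,.042)) for b in blobs(white)][:2])
print("tab",[rect(cast(c,b,.0605)) for b in blobs((V<60)&R0,10)])
E
python3 y.py
```

```text
9.8 [ 0.60112808 -0.24543318  0.19237174] [-7.32332976e-04  9.99881791e-01 -1.53574372e-02  1.26599951e-04]
yel [255.34355828 124.85889571] (array([ 655.3, -248. ], dtype=float32), [65.4, 25.7], -1.1)
blk [278. 297.] (array([ 427., -242.], dtype=float32), [703.1, 235.9], 88.3)
blk [38. 40.] (array([746.2, -31.2], dtype=float32), [84.3, 66.8], 13.1)
blk [256. 172.] (array([ 603.2, -248.1], dtype=float32), [36.6, 23.9], -1.7)
cover (array([594.6, 181. ], dtype=float32), [183.9, 100.4], 74.3)
white [(array([560. ,  59.2], dtype=float32), [202.4, 112.4], 74.3)]
tab [(array([696.6, -31.8], dtype=float32), [49.3, 10.1], 89.2), (array([576.6, 120.5], dtype=float32), [40.3, 8.7], -16.2)]
```

View pics/w3.png

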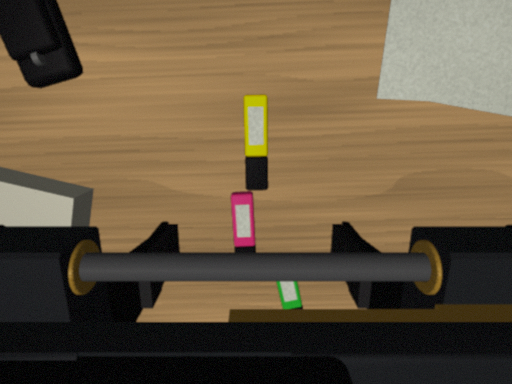

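The wrist view shows yellow at (256,140), vertical in the picture, with its cap at (256,172) and pink clear below it. Its centre is about (635,-248) at -1.3°.

Emit:
drive_tool(moves=[[[0,0,0],[0.34,-0.02,0],1],[[0,0,0],[0.34,-0.02,-0.5],1],[[0,0,0],[0.34,-0.02,-1],1],[[0,0,0],[0.34,-0.02,-1],1],[[0,0,0],[0.34,-0.02,-1],1]])

```text
time: 10.52
eef_pos: [0.6355, -0.25, 0.0947]
ee_rot: [0.0, 1.0, -0.016, 0.001]
ft_force: [0.5, 0.0, 0.7]
width: 0.0871
grasp_force: 0.0
```

Emit:
drive_tool(moves=[[[0,0,0],[0,0,-0.3],1],[[0,0,0],[0,0,-0.6],1],[[0,0,0],[0,0,-0.85],1],[[0,0,0],[0,0,-0.85],1],[[0,0,0],[0,0,-0.85],1]])

```text
time: 11.15
eef_pos: [0.6359, -0.2509, 0.0104]
ee_rot: [0.001, 1.0, -0.017, 0.002]
ft_force: [-0.4, 0.6, 0.4]
width: 0.0876
grasp_force: 0.0
```

Emit:
drive_tool(moves=[[[0,0,0],[0,0.02,-0.06],1],[[0,0,0],[0,0.02,-0.06],1],[[0,0,0],[0,0.02,-0.06],0],[[0,0,0],[0,0.02,-0.06],0],[[0,0,0],[0,0.02,-0.06],0],[[0,0,0],[0,0.02,-0.06],0],[[0,0,0],[0,0.02,-0.06],0],[[0,0,0],[0,0.02,-0.06],0],[[0,0,0],[0,0.02,-0.06],0],[[0,0,0],[0,0.02,-0.06],0],[[0,0,0],[0,0.02,-0.06],0],[[0,0,0],[0,0.02,-0.06],0]], force=15)

```text
time: 12.65
eef_pos: [0.6342, -0.2484, 0.0016]
ee_rot: [-0.0, 1.0, -0.017, 0.0]
ft_force: [0.2, -0.3, 0.0]
width: 0.0261
grasp_force: 14.9
```

Emit:
drive_tool(moves=[[[0,0,0],[0,0,0.3],0],[[0,0,0],[0,0,0.6],0],[[0,0,0],[0,0,1],0],[[0,0,0],[0,0,1],0]])

```text
time: 13.15
eef_pos: [0.6364, -0.2491, 0.1056]
ee_rot: [0.001, 1.0, -0.017, 0.003]
ft_force: [-0.6, -0.3, -1.0]
width: 0.0258
grasp_force: 14.9
```

Emit:
drive_tool(moves=[[[0,0,0.05],[-0.1,0.3,0.2],0],[[0,0,0.1],[-0.2,0.6,0.2],0],[[0,0,0.15],[-0.3,0.9,0.2],0],[[0,0,0.2],[-0.3,0.9,0.2],0],[[0,0,0.2],[-0.3,0.9,0.2],0]])

```text
time: 13.78
eef_pos: [0.6038, -0.1584, 0.1209]
ee_rot: [-0.0, 0.956, 0.293, -0.0]
ft_force: [-0.2, -0.2, 0.1]
width: 0.0258
grasp_force: 14.9
```

Emit:
drive_tool(moves=[[[0,0,0.05],[-0.1,0.3,0],0],[[0,0,0.1],[-0.2,0.6,0],0],[[0,0,0.15],[-0.3,0.9,0],0],[[0,0,0.2,0],[-0.3,0.9,0],0]])

```text
invalid input
```

Emit:
drive_tool(moves=[[[0,0,0.055],[-0.1,0.3,0],0],[[0,0,0.11],[-0.2,0.6,0],0],[[0,0,0.165],[-0.3,0.9,0],0],[[0,0,0.223],[-0.3,0.9,0],0],[[0,0,0.223],[-0.3,0.9,0],0],[[0,0,0.223],[-0.3,0.9,0],0]])

```text
time: 14.52
eef_pos: [0.5742, -0.0694, 0.1212]
ee_rot: [-0.0, 0.8, 0.6, -0.0]
ft_force: [-0.0, 0.2, -0.4]
width: 0.0261
grasp_force: 14.9
```

Emit:
drive_tool(moves=[[[0,0,0],[-0.1,0.48,0],0],[[0,0,0],[-0.21,0.96,0],0],[[0,0,0],[-0.21,0.96,0],0],[[0,0,0],[-0.21,0.96,0],0],[[0,0,0],[-0.21,0.96,0],0]])

```text
time: 15.15
eef_pos: [0.5535, 0.0259, 0.1214]
ee_rot: [0.0, 0.799, 0.602, -0.0]
ft_force: [-0.1, -0.7, -0.6]
width: 0.0257
grasp_force: 14.9
```

```bash
python3 - <<'E'
from h import *
s=bot.read_state(); print(s["eef_pos"],s["ee_rot"],s["joint_positions"])
im=bot.capture("wrist"); im2=bot.capture("scene")
cv2.imwrite("pics/w4.png",np.hstack([cv2.resize(im,(400,300)),cv2.resize(im2[130:250,170:330],(400,300))])[:,:,::-1])
E
```

```text
[0.55348594 0.02588292 0.12136249] [ 6.32239413e-05  7.98694806e-01  6.01736291e-01 -1.97821763e-04] [ 0.41561787  0.27921977 -0.6268925   1.79875428  0.18079451  1.12145477
 -0.55136055]
```

View pics/w4.png

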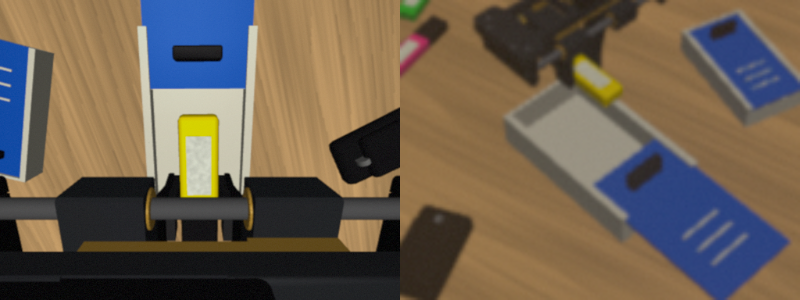

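Wrist view: yellow at (200,155) points along the box and is centred between its long walls, and the compartment is open up to the cover edge. I lower it gently.

Emit:
drive_tool(moves=[[[0,0,0],[0,0,-0.2],0],[[0,0,0],[0,0,-0.4],0],[[0,0,0],[0,0,-0.6],0],[[0,0,0],[0,0,-0.8],0],[[0,0,0],[0,0,-0.95],0],[[0,0,0],[0,0,-1],0],[[0,0,0],[0,0,-1],0]])

```text
time: 16.12
eef_pos: [0.5532, 0.0277, 0.0214]
ee_rot: [-0.0, 0.798, 0.603, -0.0]
ft_force: [0.3, 0.0, 0.1]
width: 0.0256
grasp_force: 14.9
```

Emit:
drive_tool(moves=[[[0,0,0],[0,0,-0.04],0],[[0,0,0],[0,0,-0.08],0],[[0,0,0],[0,0,-0.11],0],[[0,0,0],[0,0,-0.14],0],[[0,0,0],[0,0,-0.15],0],[[0,0,0],[0,0,-0.15],0],[[0,0,0],[0,0,-0.15],0]])

```text
time: 17.0
eef_pos: [0.5533, 0.0276, 0.0067]
ee_rot: [0.0, 0.798, 0.603, 0.0]
ft_force: [0.8, 0.0, -0.2]
width: 0.0262
grasp_force: 14.9
```

Emit:
drive_tool(moves=[[[0,0,0],[0,0,-0.01],0],[[0,0,0],[0,0,-0.01],0],[[0,0,0],[0,0,-0.01],0.5],[[0,0,0],[0,0,-0.01],0.5],[[0,0,0],[0,0,-0.01],0.5],[[0,0,0],[0,0,-0.01],0.5],[[0,0,0],[0,0,-0.01],0.5]])

```text
time: 17.88
eef_pos: [0.5532, 0.0276, 0.0055]
ee_rot: [-0.0, 0.798, 0.603, -0.0]
ft_force: [0.0, 0.4, -0.3]
width: 0.0434
grasp_force: 0.0
```

Emit:
drive_tool(moves=[[[0,0,0],[0,0,0.1],0.5],[[0,0,0],[0,0,0.3],0.5],[[0,0,0],[0,0,0.6],0.5],[[0,0,0],[0,0,1],0.5],[[0,0,0],[0,0,1],0.5]])

```text
time: 18.5
eef_pos: [0.5557, 0.0281, 0.1102]
ee_rot: [0.002, 0.798, 0.603, 0.003]
ft_force: [-0.0, 0.1, -0.4]
width: 0.0434
grasp_force: 0.0
```

Emit:
drive_tool(moves=[[[0,0,0],[0,0,0.9],1],[[0,0,0],[0,0,0.9],1],[[0,0,0],[0,0,0.9],1],[[0,0,0],[0,0,0.9],1]])

```text
time: 19.0
eef_pos: [0.5526, 0.0274, 0.1948]
ee_rot: [-0.0, 0.798, 0.603, -0.0]
ft_force: [0.7, -0.5, -0.8]
width: 0.0758
grasp_force: 0.0
```

```bash
cat > p.py <<'E'
from h import *; import sys
bot.capture("wrist"); c=cam("wrist"); im=bot.capture("wrist"); im2=bot.capture("scene")
cv2.imwrite(f"pics/{sys.argv[1]}.png",np.hstack([cv2.resize(im,(400,300)),cv2.resize(im2[130:250,170:330],(400,300))])[:,:,::-1])
H,S,V=cv2.split(cv2.cvtColor(im,cv2.COLOR_RGB2HSV)); 
bx=np.array([559.3,53.2]); u=np.array([.272,.962]); v=np.array([.962,-.272])
def show(n,b,z):
    r=rect(cast(c,b,z)); d=r[0]-bx; print(n,b.mean(0).round(),r,"box xy",(d@v).round(1),(d@u).round(1))
for b in blobs((H>22)&(H<34)&(S>150)&(V>100),60): show("yel",b,.02)
for b in blobs(V<60,100): show("blk",b,.0605)
for b in blobs((H>100)&(H<130)&(S>120)&(V>60),300)[:2]: show("blue",b,.0385)
s=bot.read_state(); print(s["time"],s["eef_pos"],s["ee_rot"],s["joint_positions"])
E
python3 p.py w5
```

```text
yel [255. 155.] (array([558.7,  47.4], dtype=float32), [64.3, 24.2], 74.8) box xy 1.0 -5.7
blk [271. 295.] (array([ 514. , -112.2], dtype=float32), [616.9, 207.2], -15.7) box xy 1.4 -171.4
blk [444. 171.] (array([733.9, -12.6], dtype=float32), [93.7, 55.8], 13.2) box xy 185.9 -15.8
blk [256. 201.] (array([548.8,   8.8], dtype=float32), [31.6, 20.4], 74.3) box xy 2.0 -45.6
blk [255.  79.] (array([579.7, 120.6], dtype=float32), [41.0, 10.3], -15.8) box xy 1.3 70.4
blk [ 39. 176.] (array([349.7,  91.5], dtype=float32), [37.0, 11.5], -30.7) box xy -212.1 -20.2
blue [255.  54.] (array([585. , 140.2], dtype=float32), [102.0, 99.3], -15.8) box xy 1.1 90.7
blue [ 47. 127.] (array([362.2, 131. ], dtype=float32), [137.0, 67.7], 59.2) box xy -210.8 21.2
19.15 [0.55243325 0.02744373 0.19431787] [-6.99030943e-04  7.97543568e-01  6.03260350e-01 -8.47718653e-04] [ 0.4369132   0.21364029 -0.64377741  1.71314338  0.13345876  1.26138835
 -0.51262123]
```

View pics/w5.png

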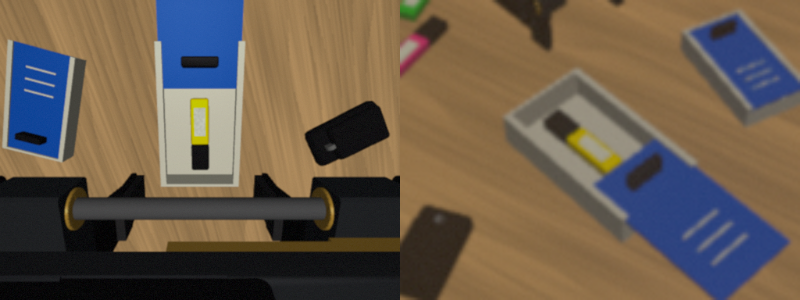

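Yellow lies flat in the middle of the compartment at (200,135) in the left half, and the grip is at (200,62). Next I regrasp the grip to close the cover.

Emit:
drive_tool(moves=[[[0,0,-0.055],[0.07,0.25,0],1],[[0,0,-0.11],[0.14,0.5,0],1],[[0,0,-0.165],[0.28,0.94,0],1],[[0,0,-0.22],[0.28,0.94,0],1],[[0,0,-0.275],[0.28,0.94,0],1],[[0,0,-0.33],[0.28,0.94,0],1],[[0,0,-0.385],[0.28,0.94,0],1],[[0,0,-0.44],[0.28,0.94,0],1],[[0,0,-0.5],[0.28,0.94,0],1],[[0,0,-0.5],[0.28,0.94,0],1],[[0,0,-0.5],[0.28,0.94,0],1]])

```text
time: 20.52
eef_pos: [0.5809, 0.1216, 0.1951]
ee_rot: [0.0, 0.991, -0.135, -0.0]
ft_force: [0.2, 0.8, 0.6]
width: 0.0869
grasp_force: 0.0
```

Emit:
drive_tool(moves=[[[0,0,0],[0,0,-0.4],1],[[0,0,0],[0,0,-0.8],1],[[0,0,0],[0,0,-1],1],[[0,0,0],[0,0,-1],1],[[0,0,0],[0,0,-1],1]])

```text
time: 21.15
eef_pos: [0.5821, 0.1219, 0.0971]
ee_rot: [-0.0, 0.991, -0.137, 0.001]
ft_force: [0.8, 0.2, 1.4]
width: 0.0867
grasp_force: 0.0
```

Down to 0.044 and close.

Emit:
drive_tool(moves=[[[0,0,0],[0,0,-0.3],1],[[0,0,0],[0,0,-0.52],1],[[0,0,0],[0,0,-0.52],1],[[0,0,0],[0,0,-0.52],1],[[0,0,0],[0,0,-0.52],0],[[0,0,0],[0,0,-0.52],0],[[0,0,0],[0,0,-0.52],0],[[0,0,0],[0,0,-0.52],0],[[0,0,0],[0,0,-0.52],0],[[0,0,0],[0,0,-0.52],0],[[0,0,0],[0,0,-0.52],0],[[0,0,0],[0,0,-0.52],0],[[0,0,0],[0,0,-0.52],0],[[0,0,0],[0,0,-0.52],0],[[0,0,0],[0,0,-0.52],0]], force=20)

```text
time: 23.02
eef_pos: [0.5812, 0.1216, 0.0435]
ee_rot: [-0.0, 0.991, -0.137, -0.0]
ft_force: [-0.5, -0.4, 0.0]
width: 0.0119
grasp_force: 20.0
```

Emit:
drive_tool(moves=[[[0,0,0],[-0.027,-0.096,0],0],[[0,0,0],[-0.054,-0.192,0],0],[[0,0,0],[-0.082,-0.289,0],0],[[0,0,0],[-0.109,-0.385,0],0],[[0,0,0],[-0.136,-0.481,0],0],[[0,0,0],[-0.163,-0.577,0],0],[[0,0,0],[-0.19,-0.673,0],0],[[0,0,0],[-0.218,-0.77,0],0],[[0,0,0],[-0.245,-0.866,0],0],[[0,0,0],[-0.272,-0.962,0],0],[[0,0,0],[-0.272,-0.962,0],0]])

```text
time: 24.4
eef_pos: [0.5535, 0.0238, 0.0435]
ee_rot: [0.001, 0.99, -0.138, -0.0]
ft_force: [0.4, -1.2, -0.9]
width: 0.0119
grasp_force: 20.0
```

Emit:
drive_tool(moves=[[[0,0,0],[-0.02,-0.07,0],0],[[0,0,0],[-0.04,-0.14,0],0],[[0,0,0],[-0.06,-0.2,0],0],[[0,0,0],[-0.076,-0.27,0],0],[[0,0,0],[-0.076,-0.27,0],0],[[0,0,0],[-0.076,-0.27,0],0]])

```text
time: 25.15
eef_pos: [0.5462, -0.0022, 0.0435]
ee_rot: [0.0, 0.99, -0.138, -0.0]
ft_force: [0.5, -1.5, -1.7]
width: 0.0117
grasp_force: 20.0
```

Emit:
drive_tool(moves=[[[0,0,0],[-0.005,-0.02,0],0],[[0,0,0],[-0.011,-0.04,0],0],[[0,0,0],[-0.011,-0.04,0],0]])

```text
time: 25.52
eef_pos: [0.5457, -0.004, 0.0435]
ee_rot: [-0.001, 0.991, -0.137, 0.0]
ft_force: [4.4, 4.6, -6.3]
width: 0.0117
grasp_force: 20.0
```

Emit:
drive_tool(moves=[[[0,0,0],[-0.005,-0.02,0],0],[[0,0,0],[-0.005,-0.02,0],0],[[0,0,0],[-0.005,-0.02,0],0]])

```text
time: 25.9
eef_pos: [0.5457, -0.0041, 0.0436]
ee_rot: [-0.002, 0.991, -0.136, 0.001]
ft_force: [6.1, 10.0, -8.1]
width: 0.0119
grasp_force: 20.0
```

At the stop: the force rises with no further motion. I relax 2 mm, release, rise and check.

Emit:
drive_tool(moves=[[[0,0,0],[0.009,0.03,0],0],[[0,0,0],[0.009,0.03,0],1],[[0,0,0],[0.009,0.03,0],1],[[0,0,0],[0.009,0.03,0],1],[[0,0,0],[0.009,0.03,0],1],[[0,0,0],[0.009,0.03,0],1],[[0,0,0],[0.009,0.03,0.5],1],[[0,0,0],[0.009,0.03,1],1],[[0,0,0],[0.009,0.03,1],1]])

```text
time: 27.02
eef_pos: [0.5483, -0.0044, 0.1478]
ee_rot: [-0.0, 0.991, -0.137, 0.004]
ft_force: [0.1, -0.6, -1.3]
width: 0.0831
grasp_force: 0.0
```

Emit:
drive_tool(moves=[[[0,0,0],[-0.3,-0.6,0.7],1],[[0,0,0],[-0.3,-0.6,0.7],1],[[0,0,0],[-0.3,-0.6,0.7],1],[[0,0,0],[-0.3,-0.6,0.7],1],[[0,0,0],[-0.3,-0.6,0.7],1]])

```text
time: 27.65
eef_pos: [0.5153, -0.0635, 0.2121]
ee_rot: [-0.0, 0.991, -0.137, -0.001]
ft_force: [1.2, -0.6, 0.2]
width: 0.0872
grasp_force: 0.0
```

```bash
python3 p.py w6
```

```text
blk [267. 296.] (array([363.9, -23.5], dtype=float32), [653.0, 219.3], 74.2) box xy -167.1 -126.9
blk [395. 150.] (array([ 506.6, -210.3], dtype=float32), [33.3, 24.3], 0.3) box xy 21.0 -267.8
blk [454. 204.] (array([ 431.4, -263.4], dtype=float32), [37.0, 24.6], 11.0) box xy -36.9 -339.4
blk [193. 167.] (array([544.6,  -6.4], dtype=float32), [43.1, 13.2], -15.7) box xy 2.1 -61.3
blk [169.   4.] (array([690.6, -33.9], dtype=float32), [36.1, 12.1], 74.4) box xy 150.0 -48.1
blue [139. 163.] (array([560.6,  55.8], dtype=float32), [184.1, 91.8], 74.3) box xy 0.5 2.9
blue [168. 317.] (array([371.5,  90.6], dtype=float32), [83.5, 23.7], 74.3) box xy -190.8 -15.1
27.8 [ 0.51557504 -0.06392662  0.21273903] [-1.73190794e-04  9.90590625e-01 -1.36856836e-01 -6.24013425e-04] [ 0.41569055  0.09966079 -0.40117604  1.77432854  0.04008842  1.27689079
 -1.84073735]
```

View pics/w6.png

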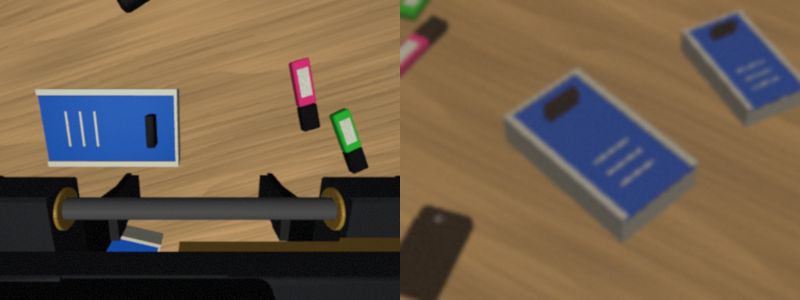

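The cover is fully shut: the grip sits at box y ≈ -61 mm against a nominal -60. Pink and green are undisturbed and the arm is clear of everything.

```bash
python3 -c "
from rig import bot
print(bot.sign_off())"
```

```text
the job is handed in; nothing more can be done
None
```

The job is handed in: the yellow highlighter lies flat in the long compartment, the cover is shut against its stop, and the pink and green highlighters and the mouse were not touched; the sign-off gave no verdict.

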